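# Eject a staple box and trap it on the chute

### The arm

A 7-joint arm with a two-finger parallel gripper is mounted at the origin on a cart in front of the work surface, level with it; the furniture and walls round the work are solid. World frame = base frame: x ahead of the robot, y to its left, z up, the work surface at z = 0. Lengths are in mm, angles in rad, forces in N, time in s.
With the tool pointing down it reaches from about 425 to 825 mm from the base axis. Payload 3.6 kg.
Tool frame: the origin (TCP) lies on the centre line of the jaws, within the pads' length; the fingertips stand 22 mm ahead of it and the grasp point (between the pads) lies 3 mm ahead of it (tip_extent is the distance from the TCP to the fingertips, in mm); z points along the fingers, y is the line along which they close (so a half turn about z gives the same grasp; the last joint's range is limited). The gripper opens to 85 mm and grips with 20 to 120 N. Pads are 22 mm wide; open, the fingers measure 114 mm over their backs; the gripper's body (76 mm by 85 mm) begins 54 mm behind the grasp point. The pads swing forward as they close: fully open they stand 13 mm farther back than shut.
Start: joints at [1.155, 0.615, -0.013, 1.423, 0.008, 1.103, -0.04], TCP at [247.011, -601.205, 220.297] pointing down, gripper open.
Joint ranges: [-3.12, 3.12], [-0.3, 2.06], [-1.34, 1.32], [0.26, 2.42], [-1.36, 4.5], [0.01, 1.98], [-2.84, 2.84]. Speed limits (rad/s): [2.79, 2.79, 3.14, 3.14, 3.14, 3.14, 3.14].

### API

Orientations are given as a unit quaternion [x, y, z, w].
In Python, from workcell import * gives the robot as it stands.
- The arm moves only by the tool carry_out, never from a script. Its argument "moves" is a list of rows, each a list of 5 numbers: the opening, from 0 (shut) to 1 (fully open), then the shift along the tool's x, y, z in m, then the turn about the tool's z in rad. A call has 1 to 20 rows; each row is the pose to reach, as a shift and turn from the pose commanded when the call began, along the tool's axes at that moment; what a row does not reach only later rows make up. A row lasts 1/10 s, in which the tool goes at most 50 mm and 8.59 degrees, less where a joint would pass 70% of its speed; a pose out of reach is approached as far as the arm can. A call with a gripper value outside its range is refused whole. The fingers move at their own pace and stop on an object; the grip force is fixed at half the most. Time passes only in rows, so rows that repeat a pose let the fingers close. It gives the time, the measured TCP pose, the force, the opening and the grip force at its end, in the units of the state.
- state(): the state, without advancing time (a new reading comes with each control period).
- get_image(name): name is "scene" or "top" or "wrist"; returns the picture (400x640x3 uint8, blue, green, red); there is no depth.
- camera_model(name): a dict with "intrinsics" (3x3 intrinsics, pixels), "position" and "attitude" of the camera in the world. Camera axes: x right, y down, z forward; pixel columns grow to the right and rows downward; lengths in mm; the calibration is good to about 2 mm. A picture is of the moment at which its call begins: read the wrist's pose just before it. camera_model takes no time and is no camera call; for the wrist camera it gives the pose at the moment of the call.
- finish_job(): hands the job in; it is judged then, once.
The state is a dict: "time": time; "joint_pos": joint angles; "joint_velocities": joint speeds; "effort": joint torques, N m; "tool_pos": TCP position; "tcp_rot": TCP orientation; "ft_force": force on the tool from outside, world axes, zero at the start; "ft_torque": the same for the moment, N m; "opening": opening from 0.0 (shut) to 1.0 (fully open); "gripper_force": force on a finger pad.
Only numpy, scipy, OpenCV 4.12 (cv2) and the standard library are available. Lean on these libraries where they do the work, as an engineer would, in place of code of your own. Each camera call takes 0.05 s, during which the arm holds its last target. There are 200 camera calls.

### The job

Get a box of staples ready on the dispenser's sloping chute: press the spring ejector key fully down with one fingertip and, as the box pops out of its covered bay, stop it with the other finger before its front end reaches the chute's open lower end. Grasp and lift nothing and leave the things round the dispenser where they are. Finish while holding on: the key still held down by the one finger, and the box lying flat and still on the chute, gently held back by the other.

Things in the scene. Friction and masses are not known exactly. Their poses are not given: they have to be found in the camera images.
- chute: Sloping steel chute of the fixed grey staple-box dispenser. Origin: on its floor, on the centreline, at the gate (steel tooth) at the mouth of the roofed bay. x uphill along the floor (15 degrees up), y level across it, to the left looking uphill, z square to the floor. Inner width 46 mm; side walls 4 mm thick, 13 mm high. Bay roof from x = 6 mm uphill, its top at most 90 mm above the worktop.
- chute_end (a point): Middle of the open lower end of the chute's floor, 101 mm downhill of the gate and about 16 mm above the worktop; nothing stops the box there.
- floor_by_key (a point): Point of the chute's floor on its centreline, level across from the key's centre: 54 mm to the left of it, about 47 mm downhill of the gate and 30 mm above the worktop, 20 mm lower than the key's top at rest. With the key fully down, a fingertip level with the pressing one stands 10 mm above this point, low enough to block the 19 mm high box.
- key_top (a point): Centre of the flat, level top of the ejector key: a black ribbed push pad, 32 mm along the chute by 36 mm across it, on a housing beside the chute's open part, on its right (-y) looking uphill. At rest its top is 50 mm above the worktop. Chute wall between key and centreline: outer face 27 mm from the centreline.
- eject_key (a joint): Travel of the key straight down: 0 at rest, 0.010 m at its stop. Spring: 1.6 N at first, 5.1 N fully down; it lifts the key, and the gate with it, when let go. The gate frees the box at about 0.0062 m; a sprung pusher then drives the box out and down the slick chute within some tenths of a second, so the other finger should already stand in its way.
- refill_box: Loose green card box of staples, 42 x 68 x 19 mm, 0.09 to 0.14 kg. Origin: centre of its underside; y along its 68 mm length, which lies along the chute; z up from its underside. At first it lies in the bay, front end against the gate, origin 35 mm uphill of it. The pusher pushes it with 0.6 to 0.9 N over the first 60 mm; its weight adds a little.
- sticky_pad: Loose yellow block of sticky notes, 50 x 50 x 24 mm, a bystander near the dispenser. Origin: centre of its underside.
- glue_stick: Loose glue stick standing upright, 30 mm across and 96 mm high, a bystander near the dispenser. Origin: centre of its foot.
- rubber: Loose pink eraser, 20 x 44 x 12 mm, a bystander near the dispenser. Origin: centre of its underside.
- marker: Loose marker pen with a blue cap, lying, 17 x 132 x 19 mm, a bystander near the dispenser. Origin: centre of its underside.

How it is judged (in metres and radians):
On the way, in this order (a step that is already met when the one before it is completed fails the run):
1. a finger presses the ejector key while the box is still in its bay (value of joint eject_key above 0.003 m and contact force between the fingers and eject_key above 0.3 N and x of refill_box in the frame of chute above 0.028 m).
2. the box has popped out and is trapped on the chute by a finger, with the key held down (value of joint eject_key above 0.0065 m and contact force between the fingers and eject_key above 0.5 N and contact force between each of the fingers, chute and refill_box above 0.2 N and x of refill_box in the frame of chute between -0.064 and 0.022 m and z of refill_box in the frame of chute between -0.004 and 0.006 m and angle between the z axis of refill_box and the z axis of chute, either way round below 0.15 rad and linear speed of refill_box below 0.02 m/s), for 0.3 s.
At the end, for the whole second after the job is handed in: The key is still held at least 6.5 mm down (of 10) by a finger; a finger presses on the box with at least 0.2 N; the box is 13 mm or more out of its place in the bay, its front end has not reached the lower end of the chute, and it lies at rest on the chute's floor, flat to within 0.15 rad (all of step 2); the arm keeps its last pose, push and grip.
It fails at once if the box slides away: its front end reaches the open lower end of the chute (x of refill_box in the frame of chute below -0.066 m).
It fails at once if the box is lifted off the chute (z of refill_box in the frame of chute above 0.01 m).
It fails at once if the box is squeezed or struck hard (over 15 N) (contact force between the fingers and refill_box above 15 N).
It fails at once if a bystander is moved by more than 15 mm (distance of any of sticky_pad, glue_stick, rubber, marker from where it was at the start of the episode above 0.015 m).
It also fails if it takes over 32 s, if anything falls off the work surface, if the arm or the gripper's body presses on something with over 40 N, if the wrist force passes 120 N, or if a joint passes its speed limit or range.

## Working session

There is one attempt and no reset: what is moved stays moved. The work goes in short steps, Python scripts to look and compute and a tool call to move; the robot and the scene stay as the last step left them, time stands still between calls to the robot, and variables do not carry over. Pictures are saved under pics/ and viewed, at most 10 in all, crops included, and the job is handed in when it is done.

Besides the shell and the picture viewer there is one more tool, called after "Emit:" as name(argument=value, ...), one argument or row to a line, values as JSON. carry_out: Moves the arm, as the interface text tells. Its arguments: {"type":"object","properties":{"moves":{"type":"array","items":{"type":"array","items":{"type":"number"}}}},"required":["moves"]}

```bash
mkdir -p pics; ls
python3 - <<'E'
from workcell import *
import cv2
s=state(); print(s)
for n in ("scene","top"):
    cv2.imwrite(f"pics/{n}0.png",get_image(n)); c=camera_model(n); print(n,c)
E
```

```text
pics
{'time': 0.0, 'joint_pos': array([ 1.15449704,  0.61591497, -0.01267862,  1.42494807,  0.00811571,
        1.10338903, -0.04042336]), 'joint_velocities': array([-5.45801182e-05, -6.11607325e-04,  1.03952145e-03,  1.04466002e-04,
        6.85430332e-04,  5.49380336e-04,  6.15228681e-05]), 'effort': array([ 1.54081140e-04, -4.69216383e+01,  2.58978792e-01, -1.71034563e+01,
        9.91614419e-03,  9.59634403e-03,  7.51296966e-06]), 'tool_pos': array([ 246.72786186, -600.47363875,  219.12447596]), 'tcp_rot': array([ 9.81056448e-01,  1.93717692e-01, -2.60941640e-04, -1.27834005e-03]), 'ft_force': array([-0.18036969,  0.01910557,  0.4441139 ]), 'ft_torque': array([0.0173893 , 0.03708116, 0.0291399 ]), 'gripper_force': 0.0, 'opening': 1.0048372384197928}
scene {'intrinsics': array([[367.01485092,   0.        , 316.40157793],
       [  0.        , 367.01485092, 198.96009547],
       [  0.        ,   0.        ,   1.        ]]), 'position': array([133.50955607, 436.58982482, 650.80436458]), 'attitude': array([-0.3666391 ,  0.84326117, -0.35566986,  0.16728815])}
top {'intrinsics': array([[519.04629917,   0.        , 316.13109078],
       [  0.        , 519.04629917, 200.75853862],
       [  0.        ,   0.        ,   1.        ]]), 'position': array([ 503.83666849,    6.94624323, 1392.37481344]), 'attitude': array([ 0.71487784, -0.69822886,  0.02083577, -0.03149619])}
```

View pics/scene0.png

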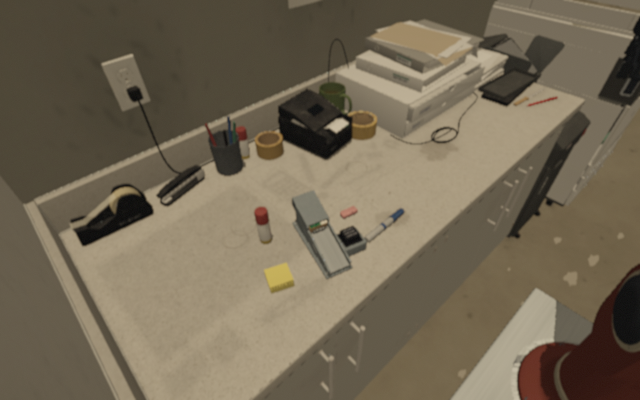

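View pics/top0.png

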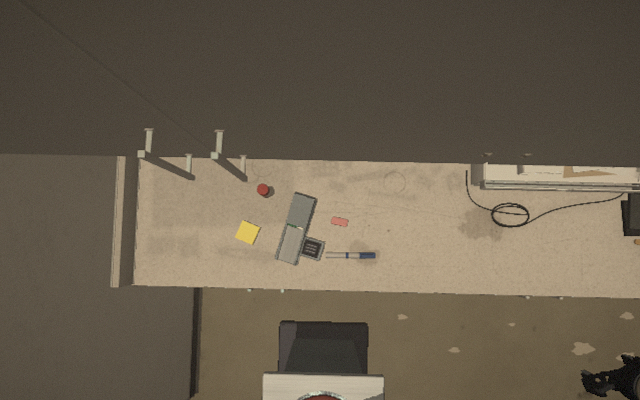

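The top view shows the dispenser around (295,228), the black key at about (313,248), the yellow pad at (248,232), the glue stick at (263,190), the eraser at (340,221) and the marker at (350,255). I'll enlarge it.

```bash
cat > h.py <<'E'
from workcell import *
import cv2, numpy as np
from scipy.spatial.transform import Rotation as R
def ray(c,u,v):
    return c["position"], R.from_quat(c["attitude"]).apply(np.linalg.solve(c["intrinsics"],[u,v,1.]))
def on_plane(c,u,v,z):
    p,d=ray(c,u,v); return p+d*(z-p[2])/d[2]
def proj(c,P):
    q=R.from_quat(c["attitude"]).inv().apply(np.atleast_2d(P)-c["position"])@c["intrinsics"].T
    return q[:,:2]/q[:,2:]
E
python3 - <<'E'
from h import *
i=cv2.imread("pics/top0.png")[180:280,230:390]
cv2.imwrite("pics/topc.png",cv2.resize(i,None,fx=5,fy=5,interpolation=cv2.INTER_CUBIC))
c=camera_model("top")
for n,u,v,z in (("key",313,248,50),("glue",263,190,96),("rub",340,221,12),("mark",350,255,10),("pad",248,232,24)): print(n,on_plane(c,u,v,z))
E
```

```text
key [480.95104846  33.52481702  50.        ]
glue [623.76845012 161.77520838  96.        ]
rub [553.49708715 -35.71685957  12.        ]
mark [464.19654957 -64.09715514  10.        ]
pad [518.3494216  206.45639928  24.        ]
```

View pics/topc.png

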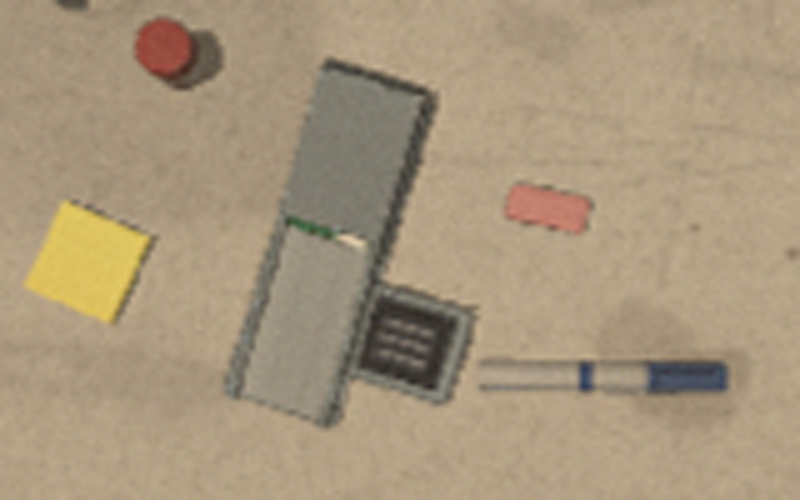

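Emit:
carry_out(
  moves=[
    [1,0.272,-0.18,-0.02,0.3],
    [1,0.272,-0.18,-0.02,0.3],
    [1,0.272,-0.18,-0.02,0.3],
    [1,0.272,-0.18,-0.02,0.3],
    [1,0.272,-0.18,-0.02,0.3],
    [1,0.272,-0.18,-0.02,0.3],
    [0.6,0.474,-0.519,-0.03,0.66],
    [0.47,0.474,-0.519,-0.03,0.66],
    [0.47,0.474,-0.519,-0.03,0.66],
    [0.47,0.474,-0.519,-0.03,0.66],
    [0.47,0.474,-0.519,-0.03,0.66],
    [0.47,0.474,-0.519,-0.03,0.66],
    [0.47,0.474,-0.519,-0.03,0.66],
    [0.47,0.474,-0.519,-0.03,0.66],
    [0.47,0.474,-0.519,-0.03,0.66],
    [0.47,0.474,-0.519,-0.03,0.66],
    [0.47,0.474,-0.519,-0.03,0.66],
    [0.47,0.474,-0.519,-0.03,0.66],
  ],
)

```text
time: 1.9
tool_pos: [487.9, 56.9, 250.1]
tcp_rot: [0.991, -0.136, -0.0, 0.001]
ft_force: [0.4, 0.9, -0.8]
opening: 0.472
gripper_force: 0.0
```

Run:
```python
from h import *
s=state(); c=camera_model("wrist"); i=get_image("wrist"); cv2.imwrite("pics/w1.png",i)
np.save("w1.npy",c,allow_pickle=True)
print(s); print(c)
T=R.from_quat(s["tcp_rot"]); print("cam in tool",T.inv().apply(c["position"]-s["tool_pos"]),(T.inv()*R.from_quat(c["attitude"])).as_matrix())
print(T.as_matrix())
```

```text
{'time': 1.9, 'joint_pos': array([-0.1681682 ,  0.33738219,  0.00932655,  1.82571452, -0.00238883,
        0.97953109, -2.0021216 ]), 'joint_velocities': array([ 0.00895946, -0.00253293,  0.00041114, -0.0008407 , -0.00229287,
       -0.00231071, -0.00181755]), 'effort': array([-6.39227852e-01, -3.28608656e+01, -5.52733813e-02, -1.59733218e+01,
       -2.52155203e-02, -3.92062473e-03,  2.02995769e-03]), 'tool_pos': array([487.88601838,  56.90734213, 250.08209114]), 'tcp_rot': array([ 9.90678173e-01, -1.36221120e-01, -3.26923779e-04,  6.76760395e-04]), 'ft_force': array([ 0.39379775,  0.85908085, -0.84131692]), 'ft_torque': array([-0.05185696,  0.0105082 ,  0.03242362]), 'gripper_force': 0.0, 'opening': 0.4721752178624789}
{'intrinsics': array([[317.34813274,   0.        , 314.92951846],
       [  0.        , 317.34813274, 202.78051915],
       [  0.        ,   0.        ,   1.        ]]), 'position': array([560.2689176 ,  36.09268105, 405.23917515]), 'attitude': array([-0.59727018,  0.78812784,  0.1180264 , -0.09051306])}
cam in tool [  75.2426257     0.72773117 -155.19108422] [[-2.59144544e-04 -9.55891713e-01 -2.93719196e-01]
 [ 9.99999934e-01 -3.22418234e-04  1.67004375e-04]
 [-2.54338522e-04 -2.93719134e-01  9.55891733e-01]]
[[ 9.62887399e-01 -2.69902138e-01 -8.32130622e-04]
 [-2.69903023e-01 -9.62886697e-01 -1.25183566e-03]
 [-4.63374386e-04  1.42997135e-03 -9.99998870e-01]]
```

View pics/w1.png

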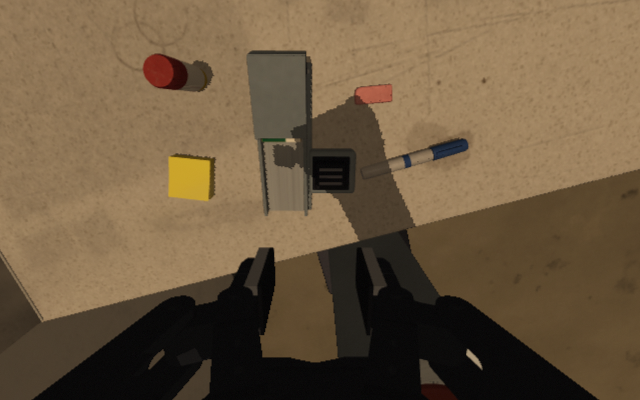

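The wrist view shows the chute from (250,52) to (306,214), with its axis nearly vertical. The key is around (331,173) and the fingertips show near (267,252) and (362,252). I'll take a closer crop.

Run:
```python
from h import *
i=cv2.imread("pics/w1.png")[120:270,240:400]
cv2.imwrite("pics/w1c.png",cv2.resize(i,None,fx=4,fy=4,interpolation=cv2.INTER_CUBIC))
```

```text
(no output)
```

View pics/w1c.png

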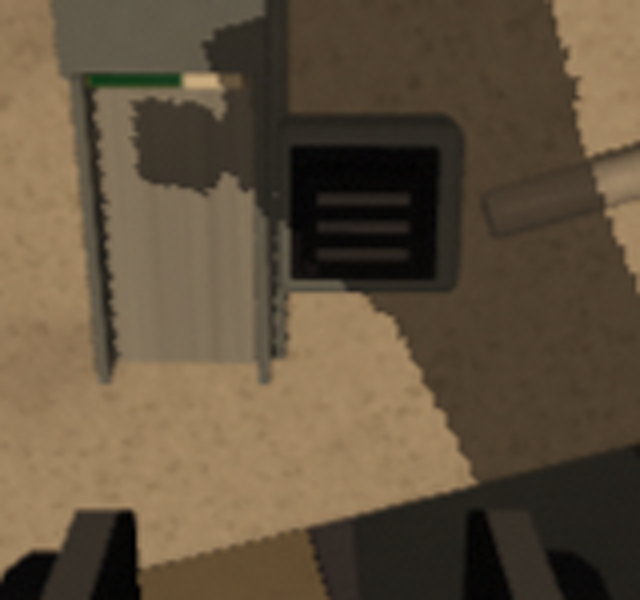

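Run:
```python
from h import *
c=np.load("w1.npy",allow_pickle=True).item(); t=camera_model("top")
def w(u,v,z): return on_plane(c,240+u/4,120+v/4,z)
def tp(u,v,z): return on_plane(t,230+u/5,180+v/5,z)
K={n:w(u,v,50) for n,u,v in (("ul",291,173),("ur",440,173),("dr",437,281),("dl",288,281),("ribs",363.5,227))}
for k in K: print(k,K[k].round(1))
print("width",np.linalg.norm(K["dr"]-K["dl"]),np.linalg.norm(K["ur"]-K["dr"]))
wl,wr=w(103,380,28.5),w(265,380,28.5); print("wall ends",wl,wr,np.linalg.norm(wl-wr))
d=wr-wl; yaw=np.degrees(np.arctan2(d[1],d[0]))+90; print("yaw from ends",yaw)
# side wall tops: end to uphill end near the roof
l2=w(75,80,42+13); print("left wall top up",l2, "yaw",np.degrees(np.arctan2(*(l2-wl)[[1,0]])), "len",np.linalg.norm((l2-wl)[:2]))
# top cam
print("top: key",tp(400,342,50),"wall ends",tp(232,395,28),tp(330,424,28))
a,b=tp(330,60,90),tp(435,95,90); print("roof back corners",a,b,np.degrees(np.arctan2(*(b-a)[[1,0]]))+90)
m=(wl+wr)/2
for yw in (-15.6,):
    y=np.radians(yw); x=np.array([np.cos(y),np.sin(y),0]); yl=np.array([-np.sin(y),np.cos(y),0])
    f=m+x*((101-47)*np.cos(np.radians(15))-3.4*0); print("floor_by_key",f,"key from chute",f-54*yl)
```

```text
ul [500.4  54.8  50. ]
ur [489.1  14.4  50. ]
dr [458.7  22.7  50. ]
dl [470.4  64.2  50. ]
ribs [479.9  39.1  50. ]
width 43.11162101335696 31.48895428071158
wall ends [449.71380127 130.64210093  28.5       ] [435.93627734  81.65037651  28.5       ] 50.89213325539289
yaw from ends -15.707122096795374
left wall top up [541.68531845 104.18636305  55.        ] yaw -16.047956562323105 len 95.7009197359868
top: key [479.73683394  41.22823533  50.        ] wall ends [449.58024754 129.03437011  28.        ] [435.77441587  77.3138841   28.        ]
roof back corners [621.15672274  79.0331536   90.        ] [604.67919271  25.68000071  90.        ] -17.162723752921778
floor_by_key [493.06359361  92.11938232  28.5       ] key from chute [478.54192329  40.10860371  28.5       ]
```

Emit:
carry_out(
  moves=[
    [0.47,-0.003,-0.008,0.05,0],
    [0.47,-0.003,-0.008,0.1,0],
    [0.47,-0.003,-0.008,0.13,0],
    [0.47,-0.003,-0.008,0.15,0],
    [0.47,-0.003,-0.008,0.155,0],
    [0.47,-0.003,-0.008,0.155,0],
    [0.47,-0.003,-0.008,0.155,0],
  ],
)

```text
time: 2.65
tool_pos: [488.5, 67.0, 96.5]
tcp_rot: [0.991, -0.135, 0.001, -0.0]
ft_force: [-0.0, 1.4, 0.3]
opening: 0.469
gripper_force: 0.0
```

Run:
```python
from h import *
s=state(); c=camera_model("wrist"); i=get_image("wrist"); np.save("w2.npy",c,allow_pickle=True); cv2.imwrite("pics/w2full.png",i)
sc=get_image("scene")
a=cv2.resize(i[100:350,200:440],None,fx=2,fy=2,interpolation=cv2.INTER_CUBIC)
b=cv2.resize(sc[180:280,270:390],None,fx=2.5,fy=5,interpolation=cv2.INTER_CUBIC)
b=cv2.resize(sc[190:290,280:380],None,fx=3,fy=3,interpolation=cv2.INTER_CUBIC); b=cv2.copyMakeBorder(b,0,200,0,0,cv2.BORDER_CONSTANT)
cv2.imwrite("pics/w2.png",np.hstack([a,b]))
print(s["tool_pos"],s["tcp_rot"],s["ft_force"],s["opening"])
```

```text
[488.50281947  67.04447942  96.46450799] [ 9.90809395e-01 -1.35259818e-01  1.19547611e-03 -3.08083981e-04] [-0.03977603  1.36738395  0.32698189] 0.4694301721069096
```

View pics/w2.png

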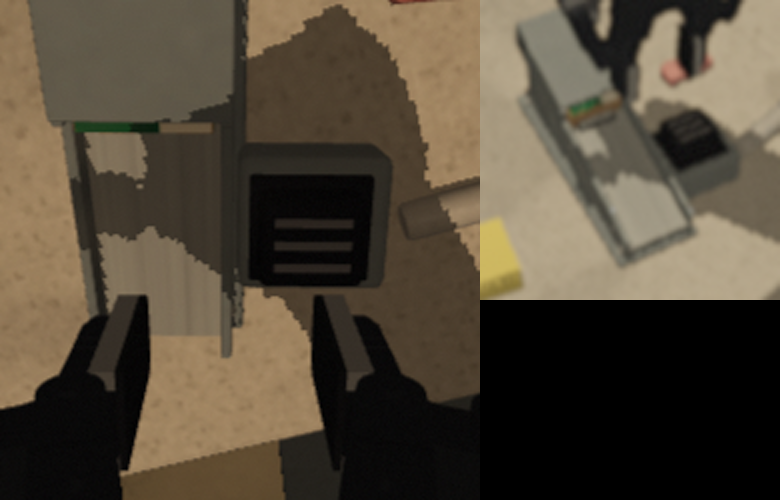

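The fingertips appear at wrist px (266,248) and (363,248), symmetric about the tool line. In the scene view they are near px (329,222) and (350,215). I'll triangulate the tips to get their real height and check the key.

Run:
```python
from h import *
s=state(); w1=np.load("w1.npy",allow_pickle=True).item(); c=np.load("w2.npy",allow_pickle=True).item(); sc=camera_model("scene")
def tri(*r):
    A=0;b=0
    for p,d in r:
        d=d/np.linalg.norm(d);M=np.eye(3)-np.outer(d,d);A=A+M;b=b+M@p
    x=np.linalg.solve(A,b);return x,[np.linalg.norm(np.cross(x-p,d/np.linalg.norm(d))) for p,d in r]
T=R.from_quat(s["tcp_rot"])
def tc(P): return T.inv().apply(P-s["tool_pos"]).round(1)
W=lambda u,v:ray(c,200+u/2,100+v/2); S=lambda u,v:ray(sc,280+(u-480)/3,190+v/3)
for n,a,b in (("L tip",(133,297),(628,97)),("R tip",(326,297),(690,75))):
    x,e=tri(W(*a),S(*b)); print(n,x.round(1),np.round(e,1),"tool",tc(x))
V=lambda u,v:ray(w1,240+u/4,120+v/4)
for n,a,b in (("mid rib",(363.5,227),(313,246)),("key dl",(288,281),(248,286)),("key dr",(437,281),(372,286)),("gate",(183,80),(158,128)),("wall R end",(265,380),(226,356))):
    x,e=tri(V(*a),W(*b)); print(n,x.round(1),np.round(e,1),tc(x))
print("key@50",on_plane(c,200+313/2,100+246/2,50), [on_plane(c,200+u/2,100+v/2,50).round(1) for u,v in ((248,286),(372,286),(250,197),(374,197))])
# predicted tips
for xt in (11,-11):
  for zt in (22,):
    for y in (-20,20): 
      P=s["tool_pos"]+T.apply([xt,y,zt]); print(xt,y,"wrist",proj(c,P).round(0),"scene",proj(sc,P).round(0))
```

```text
L tip [497.6  87.1 102.1] [2.7 2.7] tool [  3.5 -21.5  -5.4]
R tip [483.6  39.6  99.3] [1.7 1.7] tool [ 2.7 28.  -2.7]
mid rib [479.8  39.2  49.7] [0.1 0.1] [-1.1 29.5 46.9]
key dl [468.8  64.9  43.9] [0.2 0.2] [-18.5   7.8  52.7]
key dr [456.9  22.5  43.8] [0. 0.] [-18.6  51.8  52.8]
gate [535.1  74.4  70.8] [0.3 0.3] [ 42.9 -19.2  26. ]
wall R end [437.2  81.6  32.1] [0.4 0.4] [-53.5   0.1  64.4]
key@50 [479.84329695  39.39483873  50.        ] [array([471.5,  64.5,  50. ]), array([460. ,  23.2,  50. ]), array([502.3,  55.5,  50. ]), array([491.3,  15.9,  50. ])]
11 -20 wrist [[279. 219.]] scene [[327. 229.]]
11 20 wrist [[347. 219.]] scene [[343. 222.]]
-11 -20 wrist [[280. 253.]] scene [[332. 236.]]
-11 20 wrist [[346. 253.]] scene [[349. 229.]]
```

Run:
```python
import cv2
from h import *
i=get_image("scene")[170:270,270:400]
cv2.imwrite("pics/s3.png",cv2.resize(i,None,fx=6,fy=6,interpolation=cv2.INTER_CUBIC))
```

```text
(no output)
```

View pics/s3.png

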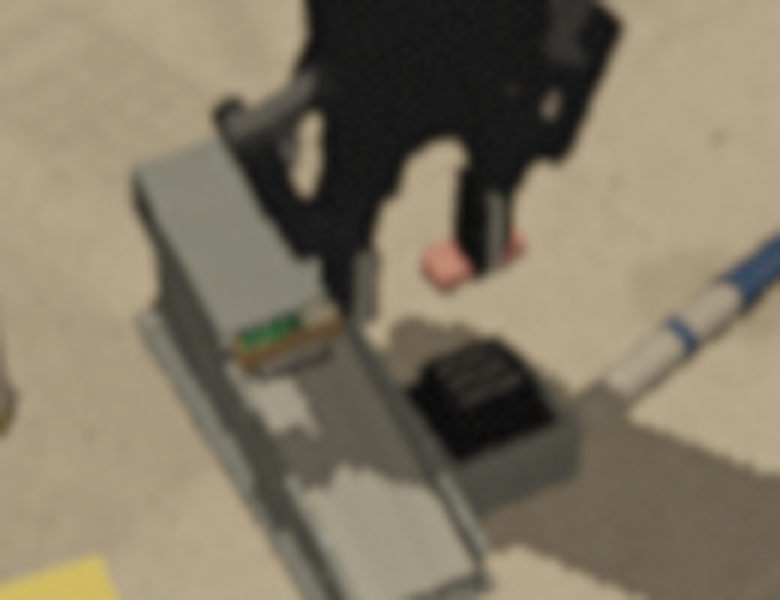

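The scene view agrees: with the 22 mm-wide pads, the tips stand about 20 mm behind the TCP point (z≈115), not ahead of it. I'll widen slightly, centre over the key and the centreline, and go down to where neither estimate allows contact. Contact will come from the force reading.

Emit:
carry_out(
  moves=[
    [0.54,-0.001,0.0025,0.005,0],
    [0.54,-0.001,0.0025,0.01,0],
    [0.54,-0.001,0.0025,0.015,0],
    [0.54,-0.001,0.0025,0.018,0],
    [0.54,-0.001,0.0025,0.018,0],
    [0.54,-0.001,0.0025,0.018,0],
  ],
)

```text
time: 3.4
tool_pos: [485.8, 65.4, 77.2]
tcp_rot: [0.991, -0.135, -0.0, 0.0]
ft_force: [0.2, 0.5, -0.7]
opening: 0.538
gripper_force: 0.0
```

Run:
```python
from h import *
s=state(); c=camera_model("wrist"); i=get_image("wrist"); np.save("w4.npy",c,allow_pickle=True)
sc=get_image("scene")
a=cv2.resize(i[150:300,220:420],None,fx=2.5,fy=2.5,interpolation=cv2.INTER_CUBIC)
b=cv2.resize(sc[170:270,300:375],None,fx=4,fy=4,interpolation=cv2.INTER_CUBIC)
a=cv2.copyMakeBorder(a,0,25,0,0,cv2.BORDER_CONSTANT)
cv2.imwrite("pics/w4.png",np.hstack([a,b]))
print(s["tool_pos"],s["tcp_rot"],s["ft_force"],s["opening"])
T=R.from_quat(s["tcp_rot"]); k=np.array([479.8,39.3,50]); 
print("key in tool",T.inv().apply(k-s["tool_pos"]))
S=camera_model("scene")
for zt in (22,0,-19):
  P=[s["tool_pos"]+T.apply([x,y,zt]) for x,y in ((-11,-23),(-11,-30),(-11,23),(-11,30),(11,23),(11,-23))]
  print(zt,"wrist",proj(c,P).round(0).tolist(),"scene",proj(S,P).round(0).tolist())
```

```text
[485.77982474  65.42477125  77.15487197] [ 9.90897593e-01 -1.34617720e-01 -1.72796745e-04  1.18872558e-05] [ 0.24853631  0.51960053 -0.66013528] 0.5375355917724545
key in tool [ 1.21581042 26.77133164 27.1563373 ]
22 wrist [[276.0, 252.0], [265.0, 252.0], [351.0, 252.0], [363.0, 252.0], [352.0, 219.0], [275.0, 219.0]] scene [[332.0, 243.0], [329.0, 244.0], [351.0, 235.0], [354.0, 234.0], [346.0, 228.0], [327.0, 236.0]]
0 wrist [[272.0, 270.0], [259.0, 270.0], [356.0, 270.0], [368.0, 270.0], [357.0, 233.0], [270.0, 233.0]] scene [[332.0, 236.0], [329.0, 237.0], [352.0, 228.0], [355.0, 227.0], [346.0, 221.0], [327.0, 229.0]]
-19 wrist [[266.0, 289.0], [252.0, 289.0], [360.0, 289.0], [375.0, 289.0], [362.0, 248.0], [264.0, 248.0]] scene [[332.0, 230.0], [329.0, 231.0], [352.0, 222.0], [355.0, 220.0], [347.0, 215.0], [327.0, 222.0]]
```

View pics/w4.png

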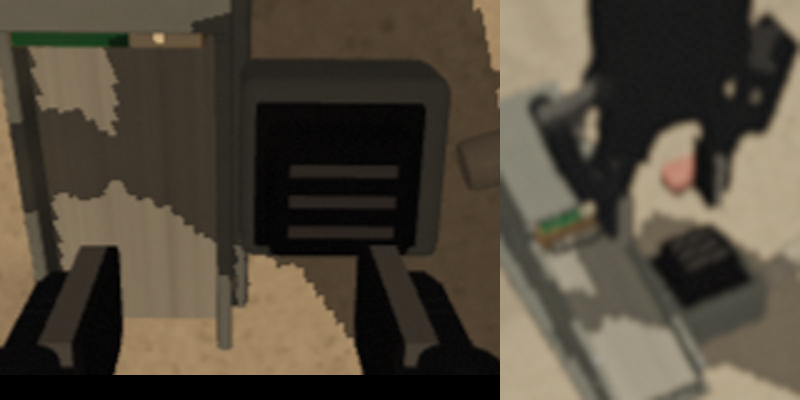

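The measured tips match the −19 mm model in both cameras: wrist at row 248, scene at (330,229) and (354,221). Tip z is therefore about 96, contact should come after about 46 mm more, and the lateral alignment is good.

Emit:
carry_out(
  moves=[
    [0.54,0.001,0,0.006,0],
    [0.54,0.001,0,0.012,0],
    [0.54,0.001,0,0.018,0],
    [0.54,0.001,0,0.024,0],
    [0.54,0.001,0,0.03,0],
    [0.54,0.001,0,0.035,0],
    [0.54,0.001,0,0.038,0],
    [0.54,0.001,0,0.04,0],
    [0.54,0.001,0,0.04,0],
    [0.54,0.001,0,0.04,0],
  ],
)

```text
time: 4.5
tool_pos: [486.9, 65.1, 37.5]
tcp_rot: [0.991, -0.135, 0.0, -0.0]
ft_force: [-0.3, -0.2, 0.2]
opening: 0.542
gripper_force: 0.0
```

Run:
```python
from h import *
s=state(); c=camera_model("wrist"); i=get_image("wrist")
sc=get_image("scene")
a=cv2.resize(i[150:300,220:420],None,fx=2.5,fy=2.5,interpolation=cv2.INTER_CUBIC)
b=cv2.resize(sc[170:270,300:375],None,fx=4,fy=4,interpolation=cv2.INTER_CUBIC)
a=cv2.copyMakeBorder(a,0,25,0,0,cv2.BORDER_CONSTANT)
cv2.imwrite("pics/w5.png",np.hstack([a,b]))
print(s["tool_pos"],s["ft_force"],s["opening"])
```

```text
[486.92310821  65.12870154  37.46625013] [-0.3402055  -0.23787796  0.16823799] 0.5419564855483114
```

View pics/w5.png

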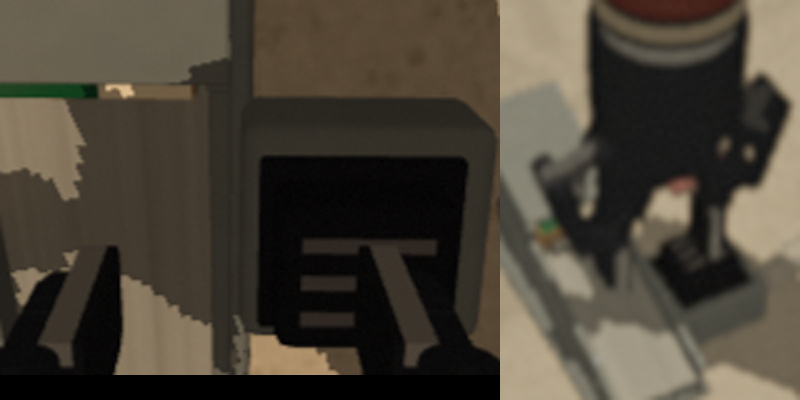

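The right tip hovers just over the key ribs at crop (378,247), and the left tip is inside the chute at crop (100,247). No force registers yet, so I'll go down slowly to find contact.

Emit:
carry_out(
  moves=[
    [0.54,0,0,0.0015,0],
    [0.54,0,0,0.003,0],
    [0.54,0,0,0.0045,0],
    [0.54,0,0,0.006,0],
    [0.54,0,0,0.007,0],
    [0.54,0,0,0.008,0],
    [0.54,0,0,0.008,0],
    [0.54,0,0,0.008,0],
  ],
)

```text
time: 5.4
tool_pos: [486.9, 65.2, 29.4]
tcp_rot: [0.991, -0.134, 0.0, -0.0]
ft_force: [0.3, -0.1, 3.2]
opening: 0.54
gripper_force: 2.5
```

Emit:
carry_out(
  moves=[
    [0.54,0,0,0.0015,0],
    [0.54,0,0,0.003,0],
    [0.54,0,0,0.0045,0],
    [0.54,0,0,0.0055,0],
    [0.54,0,0,0.006,0],
    [0.54,0,0,0.006,0],
    [0.54,0,0,0.006,0],
  ],
)

```text
time: 6.1
tool_pos: [487.1, 65.1, 26.1]
tcp_rot: [0.991, -0.135, 0.001, -0.0]
ft_force: [-4.1, 0.6, 29.0]
opening: 0.539
gripper_force: 15.0
```

Emit:
carry_out(
  moves=[
    [0.54,0,0,-0.001,0],
    [0.54,0,0,-0.0018,0],
    [0.54,0,0,-0.0018,0],
    [0.54,0,0,-0.0018,0],
  ],
)

```text
time: 6.5
tool_pos: [487.0, 65.1, 26.5]
tcp_rot: [0.991, -0.135, 0.0, -0.0]
ft_force: [-1.6, 0.2, 14.5]
opening: 0.544
gripper_force: 8.2
```

Run:
```python
from h import *
s=state(); i=get_image("wrist"); sc=get_image("scene"); t=get_image("top")
a=cv2.resize(i[120:320,200:420],None,fx=2,fy=2,interpolation=cv2.INTER_CUBIC)
b=cv2.resize(sc[180:280,300:375],None,fx=4,fy=4,interpolation=cv2.INTER_CUBIC)
cv2.imwrite("pics/w6.png",np.hstack([a,b]))
print(s["tool_pos"],s["ft_force"],s["ft_torque"],s["opening"],state()["ft_force"])
```

```text
[487.02953908  65.14293222  26.4708044 ] [-1.55498182  0.20679655 14.50633287] [-0.34658133  0.51546933  0.05648618] 0.5439775396215306 [-2.21212429  0.31762881 14.24185223]
```

View pics/w6.png

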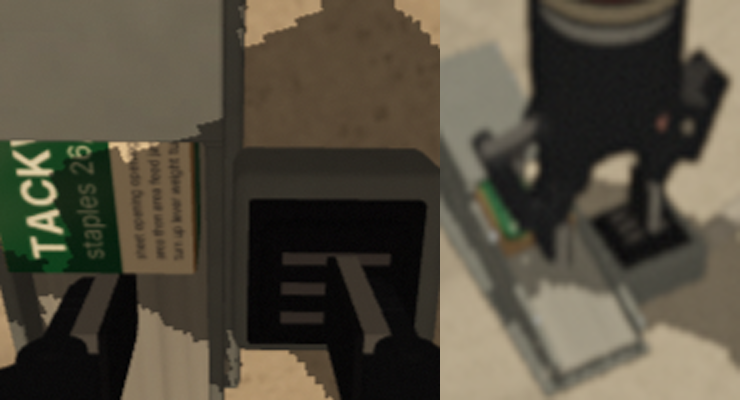

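The picture shows the box out under the bay roof, lying flat with its front edge (crop row ~272) against the left finger. The right finger holds the key down. I'll hold briefly, then hand in.

Emit:
carry_out(
  moves=[
    [0.54,0,0,-0.0003,0],
    [0.54,0,0,-0.0003,0],
    [0.54,0,0,-0.0003,0],
    [0.54,0,0,-0.0003,0],
    [0.54,0,0,-0.0003,0],
    [0.54,0,0,-0.0003,0],
  ],
)

```text
time: 7.25
tool_pos: [487.0, 65.1, 26.5]
tcp_rot: [0.991, -0.135, 0.0, -0.0]
ft_force: [-1.5, 0.4, 13.7]
opening: 0.541
gripper_force: 7.2
```

Run:
```python
from h import *
s=state(); print(s["tool_pos"],s["ft_force"],s["joint_velocities"].round(3)); print(finish_job())
```

```text
[486.99013735  65.1290076   26.50232491] [-1.47782085  0.37062666 13.7102362 ] [-0.001  0.002 -0.     0.    -0.001  0.001  0.001]
the job is handed in; nothing more can be done
None
```

I handed the job in at about 7.3 s: the right finger holds the key down against its stop (about 14 N on the tool), and the box lies flat on the chute, held back by the left finger; no verdict was returned.

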